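# Park the seed-bed roller on its ramp

### The job

With closed fingertips, push the wooden roller from behind up its little ramp, steadily, without lifting it, flicking it or letting it roll back down past where it started, until it drops into the seat and rests against the stop at the top. Then push the steel keeper bar across behind it as far as it goes, so that the roller is shut in. Grasp nothing, leave everything else on the table where it stands, and finish with the hand clear.

Things in the scene. Friction and masses are not known exactly. Their poses are not given: they have to be found in the camera images.
- ramp: plywood ramp fixed to the table, 280 mm long, 124 mm wide. Origin: at table height under its middle; x points uphill (level), y across, z up. All ramp coordinates here are in this frame. Side rails at y = +/-60 mm (4 mm thick) rise 10 mm above the deck; 116 mm clear between them. A catch post for the keeper bar's end stands outside the rail at x = 58, y = 66 mm, 72 mm high
- ramp_deck: sloping deck of the ramp, 7 degrees, from ramp x = -160 mm (surface 10 mm above the table) to a crest at x = 50 mm (surface 36 mm). Origin on its surface at ramp x = -95 mm, below the roller's starting place; x up the slope, y across, z square to the deck. A steel rib 2.5 mm high across it, just below the roller, keeps the roller from rolling down at the start
- roller: smooth waxed solid beech roller, loose, a plain cylinder 60 mm in diameter and 110 mm long, 0.17 to 0.34 kg, lying across the ramp between its rails, at first against the rib near the foot. Origin at its centre; y is its long axis
- roller_center (a point): centre of the roller (30 mm above what it rests on). At the start it lies at about x = -99, z = 48 mm in the ramp's frame
- seat (a point): where the roller's centre is when seated: ramp x = 85, y = 0, z = 63 mm. Beyond the crest the seat slopes 6 degrees down to an upright steel stop plate, 88 mm high, near face at ramp x = 115 mm. Once past the crest the roller rolls the last bit by itself and stays
- keeper (a joint): angle (rad) of the keeper, a flat steel bar on an upright pin beside the ramp. 0: shut, straight across the ramp (along ramp +y), at its end stop; 1.57: open, pointing down the ramp outside its -y rail; larger: farther outwards. Counter-clockwise from above. 125 mm long from the pin, 10 mm thick, 20 mm high (58 to 78 mm above the table). Friction of 0.05 N m holds it where left
- keeper_pivot (a point): the keeper's pin axis at the bar's mid-height, 68 mm above the table; x = 43, y = -78 mm in the ramp's frame
- keeper_end (a point): the free end of the keeper bar, 125 mm from the pin, at mid-height
- dibber: bystander: yellow plastic dibber with a T handle, lying, 175 mm long, 27 mm thick, handle 100 mm wide; origin under its middle
- pot: bystander: grey stoneware pot, 116 mm across, 100 mm high; origin under its centre
- clay_pot: bystander: small terracotta pot, 84 mm across, 75 mm high; origin under its centre
- dome: bystander: transparent propagator dome, 230 x 180 x 110 mm, with a black vent knob on top; origin under its centre
- fork: bystander: stainless hand fork with a dark wooden handle, lying, 280 mm long, 70 mm wide, 28 mm high; origin near its middle, x towards the tines
- tin: bystander: steel tin, 66 mm across, 75 mm high, standing beyond the ramp's stop; origin under its centre
- caddy_rim (a point): bystander: a point on the rim of the round grey plastic caddy (150 mm across, 65 mm high, with plant labels in it standing up to about 120 mm) that spins on a turntable base
There are look-alikes about, which are no part of the job. Leave any red or turquoise look-alike of the roller alone.

How it is judged:
On the way, in this order (a step that is already met when the one before it is completed fails the run):
1. the roller has come to rest in the seat against the stop, the keeper bar still open (x of roller_center in the frame of ramp between 0.079 and 0.091 m and y of roller_center in the frame of ramp between -0.008 and 0.008 m and z of roller_center in the frame of ramp between 0.055 and 0.07 m and angle between the y axis of roller and the y axis of ramp, either way round below 0.12 rad and linear speed of roller below 0.03 m/s and value of joint keeper above 0.8 rad), for 0.2 s.
2. the keeper bar is shut behind it (value of joint keeper below 0.12 rad), for 0.1 s.
At the end, for the whole second after the job is handed in: the roller rests in the seat against the stop (centre within 6 mm along the ramp and 8 mm across, square to it within 0.12 rad, still), and the keeper bar is within 0.12 rad of fully shut (x of roller_center in the frame of ramp between 0.079 and 0.091 m and y of roller_center in the frame of ramp between -0.008 and 0.008 m and z of roller_center in the frame of ramp between 0.055 and 0.07 m and angle between the y axis of roller and the y axis of ramp, either way round below 0.12 rad and linear speed of roller below 0.02 m/s and value of joint keeper below 0.12 rad); the robot touches nothing.
It fails at once if the roller is lifted more than 12 mm off the deck (z of roller_center in the frame of ramp_deck above 0.042 m).
It fails at once if the roller rolls back more than about 15 mm below its starting place (x of roller_center in the frame of ramp below -0.115 m).
It fails at once if the roller is flicked or runs away (faster than 0.45 m/s) (linear speed of roller above 0.45 m/s).
It fails at once if a bystander is moved, or the caddy's rim turned, by more than 25 mm (distance of any of dibber, pot, clay_pot, dome, fork, tin, caddy_rim from where it was at the start of the episode above 0.025 m).
It also fails if it takes over 58 s, if anything falls off the work surface, if the arm or the gripper's body presses on something with over 40 N, if the wrist force passes 120 N, or if a joint passes its speed limit or range.

### The arm

A 6-joint arm with a two-finger parallel gripper is mounted at the origin on the work surface. World frame = base frame: x ahead of the robot, y to its left, z up, the work surface at z = 0. Lengths are in m, angles in rad, forces in N, time in s.
With the tool pointing down it reaches from about 0.275 to 0.825 m from the base axis. Payload 4.9 kg.
Tool frame: the origin (TCP) lies on the centre line of the jaws, within the pads' length; the fingertips stand 14 mm ahead of it and the grasp point (between the pads) lies 5 mm behind it; z points along the fingers, x is the direction in which the jaws open and shut, and the axes are right-handed (so a half turn about z gives the same grasp; the last joint's range is limited). The gripper opens to 85 mm and grips with 20 to 120 N. Pads are 22 mm wide; open, the fingers measure 114 mm over their backs; the gripper's body (76 mm by 85 mm) begins 54 mm behind the grasp point. The pads swing forward as they close: fully open they stand 13 mm farther back than shut.
Start: joints at [-1.245, 0.326, -0.193, 1.052, 0, 1.437], TCP at [0.244, -0.493, 0.245] pointing down, gripper open.
Joint ranges: [-2.65, 2.65], [-0.97, 1.79], [-1.3, 1.35], [-1.93, 2.1], [-1.47, 1.37], [-3.14, 3.14]. Speed limits (rad/s): [2.57, 2.57, 3.14, 3.14, 3.14, 3.14].

### API

Orientations are given as a unit quaternion [x, y, z, w].
In Python, from bench import * gives the robot as it stands. The module is installed in compiled form; this text tells all that it offers.
- The arm moves only by the tool step_arm, never from a script. Its argument "motion" is a list that holds one entry, the list of rows, each a list of 7 numbers: the closure in counts, from 0 (fully open) to 255 (shut), then the shift along the tool's x, y, z in mm, then the turn, a rotation vector about the tool's x, y, z in degrees. In form: [[[fingers, tx, ty, tz, wx, wy, wz], ...]]. A call has 1 to 12 rows; each row shifts and turns the pose as measured when the row begins, along the tool's axes as they then stand; what a row does not reach is not made up. A row lasts 1/12 s, in which the tool goes at most 41.7 mm and 7.16 degrees, less where a joint would pass 70% of its speed; a pose out of reach is approached as far as the arm can. A call is refused whole if a number of a shift passes 41.7 or a number of a turn 7.16, either way. A call with a gripper value outside its range is refused whole. The fingers move at their own pace and stop on an object; "squeeze" is the grip in N (left out, the last holds). Time passes only in rows, so rows that do not move let the fingers close. It gives the time, the measured TCP pose, the force and the opening at its end, in the units of the state.
- observe(): the state, without advancing time (a new reading comes with each control period).
- grab_frame(name): name is "scene" or "top"; returns (picture, depth): 384x512x3 uint8, blue, green, red; 384x512 float32, m along the optical axis (not along the pixel's ray), 0 where there is no reading.
- camera_info(name): a dict with "K" (3x3 intrinsics, pixels), "k1" (the pictures are not rectified: a ray, as slopes to the right and down, at radius r is drawn at 1 + k1 r^2 times it, then the intrinsics apply), "R" (3x3) and "t" (3): a world point X has camera coordinates R X + t. Camera axes: x right, y down, z forward; pixel columns grow to the right and rows downward; lengths in m; the calibration is good to about 2 mm. A picture is of the moment at which its call begins. camera_info takes no time and is no camera call.
- close_job(): hands the job in, once; it reports no verdict.
The state is a dict: "t": time; "joint_pos": joint angles; "dq": joint speeds; "joint_efforts": joint torques, N m; "ee_pos": TCP position; "eef_rot": TCP orientation; "contact_force": force on the tool from outside, world axes, zero at the start; "torque": the same for the moment, N m; "finger_gap": finger opening in m.
Only numpy, scipy, OpenCV 4.12 (cv2) and the standard library are available. Lean on these libraries where they do the work, as an engineer would, in place of code of your own. Each camera call takes 0.05 s, during which the arm holds its last target. There are 200 camera calls.

## Working session

There is one attempt and no reset: what is moved stays moved. The work goes in short steps, Python scripts to look and compute and a tool call to move; the robot and the scene stay as the last step left them, time stands still between calls to the robot, and variables do not carry over. Pictures are saved under pics/ and viewed, about 8 in all and at most 12, crops included, and the job is handed in when it is done.

Besides the shell and the picture viewer there is one more tool, called after "Request:" in YAML: its name, and indented under it one key for each argument. step_arm: Moves the arm, as the interface text tells. Its arguments: {"type":"object","properties":{"motion":{"type":"array","items":{"type":"array","items":{"type":"array","items":{"type":"number"}}}},"squeeze":{"type":"number"}},"required":["motion"]}

```bash
mkdir -p pics; cat > h.py <<'E'
from bench import *
import numpy as np, cv2
def snap(n,f):
    p,d=grab_frame(n); cv2.imwrite(f'pics/{f}.png',p); np.save(f'pics/{f}.npy',d); return p,d
def pt(n,f,u,v,z=None):
    """world point at pixel; by depth (median 3x3) or by known height z"""
    c=camera_info(n); K=np.array(c['K'],float); R=np.array(c['R']); t=np.array(c['t'])
    s=cv2.undistortPoints(np.array([[[u,v]]],float),K,np.array([c['k1'],0,0,0.]))[0,0]
    ray=R.T@np.array([*s,1]); o=-R.T@t
    if z is None:
        d=np.load(f'pics/{f}.npy')[int(v)-1:int(v)+2,int(u)-1:int(u)+2]; k=np.median(d[d>0])
    else: k=(z-o[2])/ray[2]
    return o+k*ray
def px(n,X):
    c=camera_info(n); K=np.array(c['K'],float); R=np.array(c['R']); t=np.array(c['t'])
    return cv2.projectPoints(np.array([X],float),cv2.Rodrigues(R)[0],t,K,np.array([c['k1'],0,0,0.]))[0][0,0]
E
python3 - <<'E'
from h import *
np.set_printoptions(precision=3,suppress=True)
p,_=snap('top','top0'); q,_=snap('scene','sc0')
cv2.imwrite('pics/top0b.png',cv2.resize(p,(800,600),interpolation=cv2.INTER_CUBIC))
cv2.imwrite('pics/sc0b.png',cv2.resize(q,(800,600),interpolation=cv2.INTER_CUBIC))
print(observe()); print(camera_info('top')['t'],camera_info('top')['k1'],camera_info('top')['K'])
E
```

```text
{'t': 0.1, 'joint_pos': array([-1.245,  0.327, -0.193,  1.052,  0.   ,  1.437]), 'dq': array([ 0.   , -0.001,  0.002, -0.001,  0.001, -0.001]), 'joint_efforts': array([  0.001, -44.424,  26.304,   0.008,  -0.   ,  -0.   ]), 'ee_pos': array([ 0.244, -0.492,  0.245]), 'eef_rot': array([ 0.85 , -0.527, -0.001, -0.001]), 'contact_force': array([-0.496,  0.505, -0.089]), 'torque': array([-0.025,  0.009,  0.006]), 'finger_gap': 0.08571987400185811}
[-0.     0.561  1.25 ] -0.12751158514491648 [[419.692   0.    258.463]
 [  0.    419.692 190.202]
 [  0.      0.      1.   ]]
```

View pics/top0b.png

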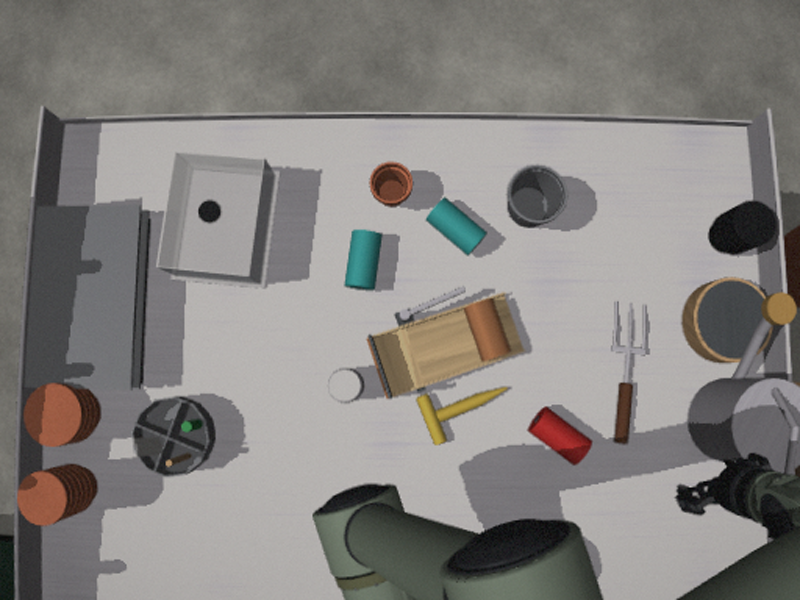

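View pics/sc0b.png

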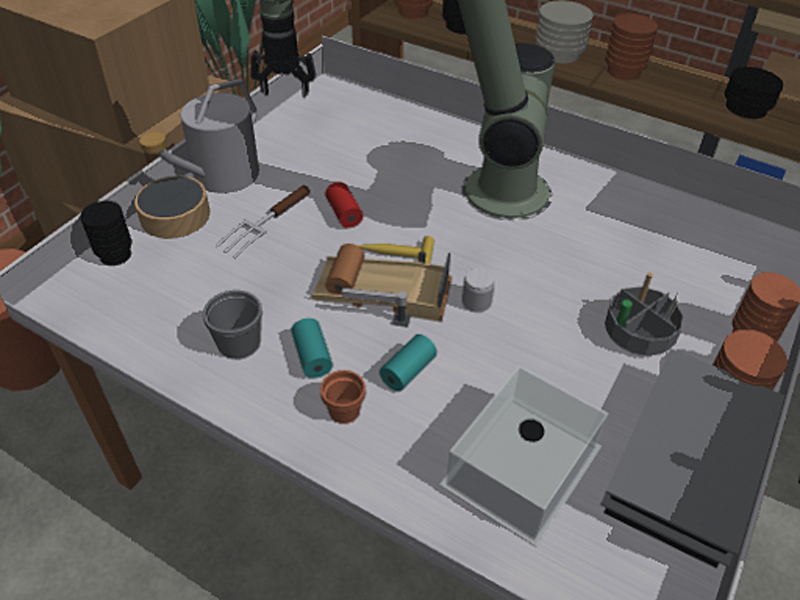

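The top view shows the ramp with its foot at about (515,320) and the stop at about (383,365). The keeper is on the far side, with its pin at about (404,315) and its end at about (465,290). There are four roller candidates: brown (487,330) on the ramp, red (560,436), turquoise (363,260) and turquoise (456,226). Only the brown one lies on the ramp against the rib. I'll check it in an enlarged crop.

```bash
python3 - <<'E'
import cv2
p=cv2.imread('pics/top0.png')[175:275,225:345]
cv2.imwrite('pics/crop1.png',cv2.resize(p,None,fx=6,fy=6,interpolation=cv2.INTER_CUBIC))
E
```

```text
(no output)
```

View pics/crop1.png

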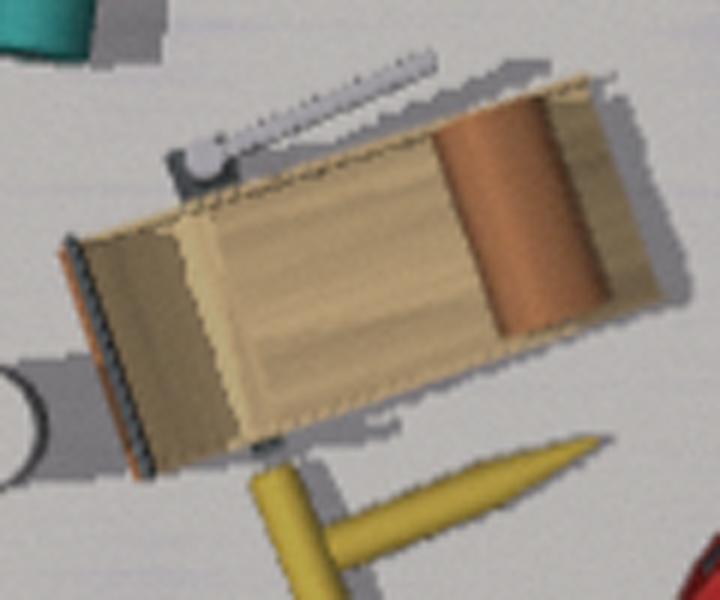

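```bash
cat >> h.py <<'E'
from scipy.optimize import least_squares
def W(pose,P):
    x,y,a=pose; P=np.atleast_2d(P); c,s=np.cos(a),np.sin(a)
    return np.c_[x+c*P[:,0]-s*P[:,1],y+s*P[:,0]+c*P[:,1],P[:,2]]
def inv(pose,X):
    x,y,a=pose;c,s=np.cos(a),np.sin(a);d=np.array(X)-[x,y,0]
    return np.array([c*d[0]+s*d[1],-s*d[0]+c*d[1],d[2]])
E
python3 - <<'E'
from h import *
np.set_printoptions(precision=4,suppress=True)
crop=np.array([(207,158),(590,80),(660,297),(74,238),(153,473)],float)
pxs=crop/6+[224.6,174.6]
P=np.array([(.043,-.078,.078),(-.160,-.062,.020),(-.160,.062,.020),(.115,-.062,.088),(.115,.062,.088)])
f=lambda q:np.concatenate([px('top',w)-u for w,u in zip(W(q,P),pxs)])
r=least_squares(f,[0.45,0.0,1.8]); q=r.x; print(q,np.degrees(q[2])); print(r.fun.reshape(-1,2))
np.save('pose.npy',q)
g=lambda u,v,z=None:pt('top','top0',224.6+u/6,174.6+v/6,z)
print('keeper end',inv(q,g(432,62,.078)),'depth',g(425,66),inv(q,g(425,66)))
for u,v in [(520,220),(500,225),(540,215),(330,260),(470,230)]: print('roller/deck',g(u,v),inv(q,g(u,v)))
print('dibber',[inv(q,g(u,v,.0135)) for u,v in [(285,475),(330,590),(605,438),(340,548)]])
print('dib handle depth', g(275,490), 'tin',inv(q,pt('top','top0',221,246)))
for n,X in [('seat',(.085,0,.063)),('roller0',(-.099,0,.048)),('pivot',(.043,-.078,.068)),('start',(-.16,0,.05))]: print(n,W(q,X),np.hypot(*W(q,X)[0,:2]))
E
```

```text
[ 0.4634 -0.0649  1.8914] 108.36895323902579
[[-0.4343 -0.0847]
 [-0.4885 -0.8875]
 [ 0.9895  0.9653]
 [-0.0613 -0.8302]
 [ 0.0223  0.8048]]
keeper end [-0.0783 -0.0878  0.078 ] depth [ 0.5694 -0.1081  0.0779] [-0.0744 -0.087   0.0779]
roller/deck [ 0.4935 -0.1541  0.0781] [-0.0942 -0.0004  0.0781]
roller/deck [ 0.4914 -0.145   0.072 ] [-0.0849 -0.0013  0.072 ]
roller/deck [ 0.4961 -0.1643  0.0757] [-0.1047  0.0003  0.0757]
roller/deck [ 0.4762 -0.0634  0.0299] [-0.0026 -0.0127  0.0299]
roller/deck [ 0.4899 -0.1318  0.0566] [-0.0719 -0.0041  0.0566]
dibber [array([0.0529, 0.0837, 0.0135]), array([0.0495, 0.1461, 0.0135]), array([-0.1087,  0.1176,  0.0135]), array([0.0379, 0.1275, 0.0135])]
dib handle depth [ 0.3602 -0.0356  0.0253] tin [0.1887 0.0132 0.0763]
seat [[0.4366 0.0158 0.063 ]] 0.4368754091042327
roller0 [[ 0.4946 -0.1588  0.048 ]] 0.5194501738066056
pivot [[0.5239 0.0005 0.068 ]] 0.5238511225581467
start [[ 0.5138 -0.2167  0.05  ]] 0.5576317881067404
```

Request:
step_arm:
  motion:
    - [[255, -12.6, -36.4, 0, 0, 0, 0], [255, -12.6, -36.4, 0, 0, 0, 0], [255, -12.6, -36.4, 0, 0, 0, 0], [255, -12.6, -36.4, 0, 0, 0, 0], [255, -12.6, -36.4, 0, 0, 0, 0], [255, -12.6, -36.4, 0, 0, 0, 0], [255, -12.6, -36.4, 0, 0, 0, 0], [255, -12.6, -36.4, 0, 0, 0, 0], [255, -12.6, -36.4, 0, 0, 0, 0], [255, 0, 0, 0, 0, 0, 0]]
  squeeze: 20

```text
t: 0.93
ee_pos: [0.4952, -0.2371, 0.24]
eef_rot: [0.847, -0.532, -0.003, -0.001]
contact_force: [-0.5, -0.3, 0.1]
finger_gap: -0.0001
```

Request:
step_arm:
  motion:
    - [[255, 0, 0, 0, 0, 0, -7.1], [255, 0, 0, 0, 0, 0, -7.1], [255, 0, 0, 0, 0, 0, -7.1], [255, 0, 0, 0, 0, 0, -7.1], [255, 0, 0, 0, 0, 0, -7.1], [255, 0, 0, 0, 0, 0, -7.1], [255, 0, 0, 0, 0, 0, -7.1], [255, 0, 0, 0, 0, 0, -7.1], [255, 0, 0, 0, 0, 0, -7.1], [255, 0, 0, 0, 0, 0, -7.1], [255, 0, 0, 0, 0, 0, -7.1], [255, 0, 0, 0, 0, 0, 0]]

```text
t: 1.93
ee_pos: [0.4917, -0.2338, 0.2341]
eef_rot: [0.992, 0.127, -0.007, -0.006]
contact_force: [0.2, 0.6, -0.3]
finger_gap: 0.0
```

```bash
cat > st.py <<'E'
from h import *
from scipy.spatial.transform import Rotation as Ro
np.set_printoptions(precision=4,suppress=True)
q=np.load('pose.npy'); s=observe(); R=Ro.from_quat(s['eef_rot']).as_matrix()
print('t',s['t'],'ramp xyz mm',1e3*inv(q,s['ee_pos']),'F',s['contact_force'],'gap',s['finger_gap'],'j',s['joint_pos'])
c,n=np.cos(q[2]),np.sin(q[2]); G=np.array([[c,-n,0],[n,c,0],[0,0,1]])@np.array([[0,-1,0],[-1,0,0],[0,0,-1.]])
print('turn to go, tool deg',np.degrees(Ro.from_matrix(R.T@G).as_rotvec()))
E
python3 st.py
```

```text
t 1.9333 ramp xyz mm [-169.2345   26.3366  234.1034] F [ 0.2128  0.6238 -0.2897] gap 3.5579480339360016e-05 j [-0.5797  0.3378 -0.2056  1.0465  0.0005  0.7371]
turn to go, tool deg [-0.8539  0.6862 -3.814 ]
```

Request:
step_arm:
  motion:
    - [[255, 13, -5, 0, -0.4, 0.35, -1.9], [255, 13, -5, 0, -0.4, 0.35, -1.9], [255, 0, 0, 35, 0, 0, 0], [255, 0, 0, 35, 0, 0, 0], [255, 0, 0, 35, 0, 0, 0], [255, 0, 0, 25, 0, 0, 0], [255, 0, 0, 20, 0, 0, 0], [255, 0, 0, 0, 0, 0, 0], [255, 0, 0, 0, 0, 0, 0]]

```text
t: 2.68
ee_pos: [0.5234, -0.2129, 0.0799]
eef_rot: [0.987, 0.159, 0.005, 0.002]
contact_force: [1.0, -0.7, 0.7]
finger_gap: -0.0003
```

```bash
python3 st.py
```

```text
t 2.6833 ramp xyz mm [-159.4044  -10.2782   79.9279] F [ 0.9887 -0.7485  0.6625] gap -0.00029438052654141264 j [-0.5185  0.5078 -0.3789  0.6732  0.003   0.7328]
turn to go, tool deg [ 0.3542 -0.5469 -0.0666]
```

Request:
step_arm:
  motion:
    - [[255, -10, 0, 5, 0.3, -0.5, 0], [255, 0, 0, 14, 0, 0, 0], [255, 0, 0, 12, 0, 0, 0], [255, 0, 0, 0, 0, 0, 0]]

```text
t: 3.02
ee_pos: [0.5164, -0.2172, 0.0521]
eef_rot: [0.987, 0.16, 0.003, 0.003]
contact_force: [-0.4, 0.2, -0.5]
finger_gap: -0.0001
```

```bash
python3 st.py; python3 - <<'E'
from h import *
p,_=snap('top','top1'); q,_=snap('scene','sc1')
a=cv2.resize(p[165:275,225:345],None,fx=4,fy=4,interpolation=cv2.INTER_CUBIC)
b=cv2.resize(q[130:240,185:325],(560,440),interpolation=cv2.INTER_CUBIC)[:, :320]
cv2.imwrite('pics/c2.png',np.hstack([a,b]))
E
```

```text
t 3.0167 ramp xyz mm [-161.337    -2.3479   52.079 ] F [-0.3889  0.1557 -0.4595] gap -8.813342908499786e-05 j [-0.5295  0.5409 -0.4108  0.6118 -0.0009  0.7208]
turn to go, tool deg [ 0.3477 -0.2364 -0.0036]
```

View pics/c2.png

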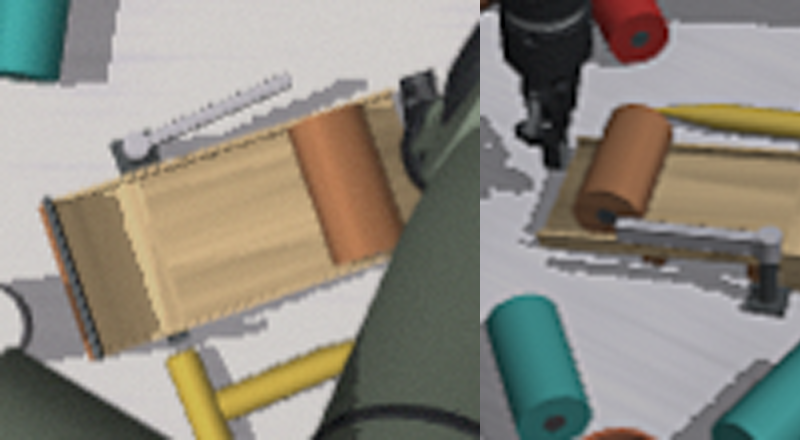

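Top-left picture: the ramp and roller are undisturbed, with the roller at about (345,185). In the right-hand view the closed fingertips at (555,155) are just behind the roller at (625,165). I'll lower slightly and start pushing.

Request:
step_arm:
  motion:
    - [[255, -2, -3, 4, 0.3, -0.2, 0], [255, 0, -5, 0, 0, 0, 0], [255, 0, -5, 0, 0, 0, 0], [255, 0, -5, 0, 0, 0, 0], [255, 0, -5, -0.6, 0, 0, 0], [255, 0, -5, -0.6, 0, 0, 0], [255, 0, -5, -0.6, 0, 0, 0], [255, 0, -5, -0.6, 0, 0, 0], [255, 0, -5, -0.6, 0, 0, 0], [255, 0, -5, -0.6, 0, 0, 0]]

```text
t: 3.95
ee_pos: [0.5022, -0.1715, 0.0574]
eef_rot: [0.987, 0.159, 0.004, 0.005]
contact_force: [-0.2, -1.7, 0.2]
finger_gap: -0.0003
```

```bash
python3 st.py; cat > rl.py <<'E'
from h import *
import sys
# roller pose from top depth: points well above deck, inside rails
np.set_printoptions(precision=1,suppress=True)
q=np.load('pose.npy'); f=sys.argv[1]; p,d=snap('top',f)
hsv=cv2.cvtColor(p,cv2.COLOR_BGR2HSV); out=[]
for v in range(170,270):
    for u in range(225,335):
        if d[v,u]>0:
            X=inv(q,pt('top',f,u,v,None)); 
            x,y,z=1e3*X
            deck=36-abs(min(0,(x-50)))*.1228
            if -125<x<112 and abs(y)<50 and deck+40<z<deck+66 and hsv[v,u,1]>100 and hsv[v,u,0]<14: out.append((x,y,z))
o=np.array(out); print(len(o),'top band x,y,z mean',o.mean(0),'x range',o[:,0].min(),o[:,0].max())
k=np.polyfit(o[:,1],o[:,0],1); print('skew rad',round(k[0],3),'x at y=0',round(k[1],1),'ymin/max',o[:,1].min(),o[:,1].max())
E
python3 rl.py top2
```

```text
t 3.95 ramp xyz mm [-113.4129   -3.2054   57.4409] F [-0.1774 -1.7119  0.172 ] gap -0.0002674638552914384 j [-0.4669  0.488  -0.4921  0.5786 -0.0025  0.7843]
turn to go, tool deg [ 0.5925 -0.3912 -0.058 ]Traceback (most recent call last):
  File "rl.py", line 10, in <module>
    X=inv(q,pt('top',f,u,v,None));
            ~~^^^^^^^^^^^^^^^^^^
  File "h.py", line 7, in pt
    c=camera_info(n); K=np.array(c['K'],float); R=np.array(c['R']); t=np.array(c['t'])
ValueError: time passes only in moves, steps and waits
```

```bash
python3 - <<'E'
s=open('h.py').read()
s=s.replace("import numpy as np, cv2","import numpy as np, cv2, functools\n_ci=camera_info\ncamera_info=functools.lru_cache(_ci)")
open('h.py','w').write(s)
r=open('rl.py').read()
r=r.replace("range(170,270)","range(170,270,2)").replace("range(225,335)","range(225,335,2)")
open('rl.py','w').write(r)
E
python3 rl.py top2
```

```text
114 top band x,y,z mean [-62.4  -8.7  77. ] x range -94.77405146975573 -41.557969494118026
skew rad 0.166 x at y=0 -60.9 ymin/max -49.51895993510229 47.68783627840894
```

```bash
python3 - <<'E'
from h import *
p=cv2.imread('pics/top2.png'); q,_=snap('scene','sc2')
a=cv2.resize(p[165:275,225:345],None,fx=4,fy=4,interpolation=cv2.INTER_CUBIC)
b=cv2.resize(q[130:240,185:325],(560,440),interpolation=cv2.INTER_CUBIC)[:, :320]
cv2.imwrite('pics/c3.png',np.hstack([a,b]))
E
```

```text
(no output)
```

View pics/c3.png

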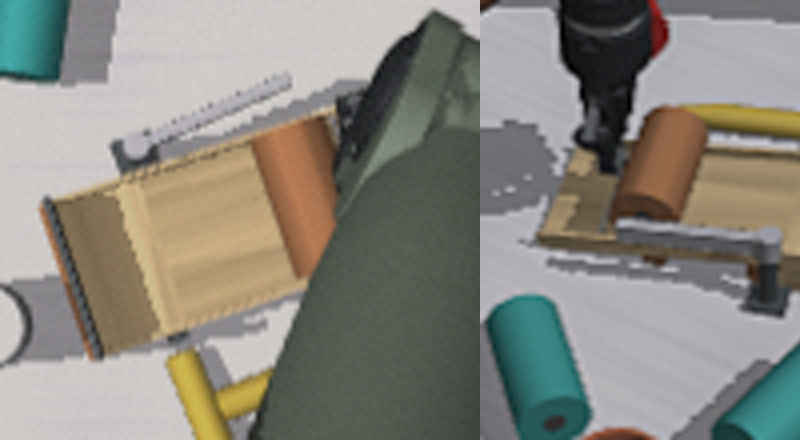

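Request:
step_arm:
  motion:
    - [[255, -2, -3, 0.5, 0.1, 0, 0], [255, -2, -4, 0.5, 0.1, 0, 0], [255, -2, -5, 0.5, 0.1, 0, 0], [255, -1.5, -5, 0.5, 0.1, 0, 0], [255, -1, -5, 0.5, 0.1, 0, 0], [255, 0, -5, 0.5, 0, 0, 0]]

```text
t: 4.6
ee_pos: [0.4849, -0.1484, 0.0538]
eef_rot: [0.987, 0.158, 0.004, 0.0]
contact_force: [-0.2, -1.1, 1.5]
finger_gap: -0.0004
```

```bash
python3 st.py; python3 rl.py top3
```

```text
t 4.6 ramp xyz mm [-86.0969   5.9323  53.8214] F [-0.2304 -1.0567  1.4932] gap -0.00039214055973272623 j [-0.4448  0.4627 -0.5521  0.5492  0.0035  0.808 ]
turn to go, tool deg [ 0.124  -0.4206 -0.1498]
117 top band x,y,z mean [-38.1  -8.3  80. ] x range -71.51720861339074 -17.118513015349606
skew rad 0.167 x at y=0 -36.8 ymin/max -49.249484560354965 47.52490306985527
```

```bash
cat > sk.py <<'E'
from h import *
import sys
q=np.load('pose.npy')
def skew(f):
    p=cv2.imread(f'pics/{f}.png'); d=np.load(f'pics/{f}.npy'); hsv=cv2.cvtColor(p,cv2.COLOR_BGR2HSV)
    c=camera_info('top');K=np.array(c['K'],float);R=np.array(c['R']);t=np.array(c['t'])
    v,u=np.mgrid[165:275,225:345]; v=v.ravel();u=u.ravel();z=d[v,u]
    s=cv2.undistortPoints(np.c_[u,v].astype(float)[:,None],K,np.array([c['k1'],0,0,0.]))[:,0]
    X=(np.c_[s,np.ones(len(s))]*z[:,None]-t)@R
    P=np.array([1e3*inv(q,x) for x in X]); x,y,h=P.T; dk=36-np.where(x<50,(50-x)*.1228,(x-50)*.105)
    m=(z>0)&(hsv[v,u,0]<11)&(hsv[v,u,1]>110)&(abs(y)<56)&(x<112)&(x>-135)&(h>dk+30)&(h<dk+68)
    P=P[m]; e=[]
    for b in range(-48,49,6):
        w=P[abs(P[:,1]-b)<4]
        if len(w)>2: e.append((b,w[:,0].max(),w[:,0].min()))
    e=np.array(e); k=np.polyfit(e[:,0],e[:,1],1)
    print(f,'n',m.sum(),'front-edge skew %.3f  front x %.1f'%(-k[0],k[1]),'y %.1f..%.1f'%(P[:,1].min(),P[:,1].max()),'zmax %.1f'%np.percentile(P[:,2],95)); print(e.round(0)[::3].tolist())
for f in sys.argv[1:]: 
    try: skew(f)
    except Exception as x: print(f,x)
E
python3 sk.py top0 top2 top3
```

```text
top0 too many indices for array: array is 1-dimensional, but 2 were indexed
top2 too many indices for array: array is 1-dimensional, but 2 were indexed
top3 too many indices for array: array is 1-dimensional, but 2 were indexed
```

```bash
sed -i 's/<11/<14/;s/>110/>100/' sk.py; python3 sk.py top0 top2 top3
```

```text
top0 n 684 front-edge skew 0.014  front x -70.4 y -55.8..51.5 zmax 79.7
[[-48.0, -70.0, -125.0], [-30.0, -70.0, -126.0], [-12.0, -70.0, -126.0], [6.0, -71.0, -125.0], [24.0, -71.0, -125.0], [42.0, -71.0, -125.0]]
top2 n 536 front-edge skew 0.006  front x -40.1 y -55.9..51.3 zmax 83.7
[[-48.0, -40.0, -93.0], [-30.0, -39.0, -98.0], [-12.0, -40.0, -86.0], [6.0, -40.0, -83.0], [24.0, -40.0, -76.0], [42.0, -40.0, -58.0]]
top3 n 545 front-edge skew 0.002  front x -15.7 y -56.0..51.3 zmax 86.8
[[-48.0, -15.0, -71.0], [-30.0, -17.0, -71.0], [-12.0, -15.0, -64.0], [6.0, -16.0, -54.0], [24.0, -16.0, -48.0], [42.0, -15.0, -38.0]]
```

Request:
step_arm:
  motion:
    - [[255, 0, -3, -0.4, 0, 0, 0], [255, 0, -4, -0.6, 0, 0, 0], [255, 0.5, -5, -0.6, 0, 0, 0], [255, 0.5, -5, -0.6, 0, 0, 0], [255, 0.5, -5, -0.6, 0, 0, 0], [255, 0.5, -5, -0.6, 0, 0, 0], [255, 0.5, -5, -0.6, 0, 0, 0], [255, 0.5, -5, -0.6, 0, 0, 0], [255, 0.5, -5, -0.6, 0, 0, 0]]

```text
t: 5.4
ee_pos: [0.4737, -0.1023, 0.0595]
eef_rot: [0.987, 0.159, 0.004, 0.0]
contact_force: [1.1, -0.8, 1.9]
finger_gap: -0.0003
```

```bash
python3 st.py; python3 rl.py top4 >/dev/null; python3 sk.py top4
```

```text
t 5.4 ramp xyz mm [-38.8097   2.0534  59.4554] F [ 1.1047 -0.7937  1.9347] gap -0.00027966643432055763 j [-0.3672  0.422  -0.6052  0.537   0.0032  0.8847]
turn to go, tool deg [ 0.0977 -0.4079 -0.0986]
top4 n 367 front-edge skew -0.005  front x 30.8 y -55.8..41.2 zmax 93.0
[[-48.0, 31.0, -23.0], [-30.0, 31.0, -7.0], [-12.0, 31.0, -3.0], [6.0, 31.0, 5.0], [24.0, 30.0, 17.0], [42.0, 31.0, 28.0]]
```

Request:
step_arm:
  motion:
    - [[255, 0, -3, -0.4, 0, 0, 0], [255, 0, -4, -0.6, 0, 0, 0], [255, 0, -5, -0.6, 0, 0, 0], [255, 0, -5, -0.6, 0, 0, 0], [255, 0, -5, -0.6, 0, 0, 0], [255, 0, -5, -0.6, 0, 0, 0], [255, 0, -5, -0.6, 0, 0, 0], [255, 0, -4, -0.5, 0, 0, 0]]

```text
t: 6.12
ee_pos: [0.461, -0.0642, 0.0644]
eef_rot: [0.987, 0.159, 0.004, 0.0]
contact_force: [1.2, -1.8, 2.0]
finger_gap: 0.0001
```

```bash
python3 st.py; python3 rl.py top5 >/dev/null; python3 sk.py top5
```

```text
t 6.1167 ramp xyz mm [ 1.3349  2.0546 64.4281] F [ 1.2319 -1.8465  2.0004] gap 0.00014718008719793733 j [-0.299   0.3864 -0.6492  0.5285  0.0028  0.9526]
turn to go, tool deg [ 0.092  -0.4058 -0.082 ]
top5 n 205 front-edge skew -0.005  front x 71.7 y -55.9..24.7 zmax 97.3
[[-48.0, 72.0, 35.0], [-30.0, 71.0, 48.0], [-12.0, 72.0, 53.0], [6.0, 72.0, 58.0], [24.0, 71.0, 69.0]]
```

Request:
step_arm:
  motion:
    - [[255, 0, -3, -0.2, 0, 0, 0], [255, 0, -3, -0.2, 0, 0, 0], [255, 0, -3, -0.2, 0, 0, 0], [255, 0, -3, -0.2, 0, 0, 0], [255, 0, -3, -0.1, 0, 0, 0], [255, 0, -3, 0, 0, 0, 0], [255, 0, -3, 0, 0, 0, 0], [255, 0, -2, 0, 0, 0, 0], [255, 0, 0, 0, 0, 0, 0], [255, 0, 0, 0, 0, 0, 0], [255, 0, 0, 0, 0, 0, 0], [255, 0, 0, 0, 0, 0, 0]]

```text
t: 7.17
ee_pos: [0.4507, -0.0374, 0.0646]
eef_rot: [0.987, 0.16, 0.002, -0.002]
contact_force: [0.3, -0.1, -0.5]
finger_gap: 0.0001
```

```bash
python3 st.py; python3 rl.py top6 >/dev/null; python3 sk.py top6
```

```text
t 7.1667 ramp xyz mm [30.0424  3.4237 64.5707] F [ 0.2777 -0.1061 -0.5417] gap 0.00010208910960463271 j [-0.2501  0.3695 -0.6779  0.5212  0.0058  0.9997]
turn to go, tool deg [-0.2136 -0.2844  0.0191]
top6 n 175 front-edge skew -0.001  front x 107.6 y -55.9..22.0 zmax 94.5
[[-48.0, 108.0, 76.0], [-30.0, 108.0, 87.0], [-12.0, 108.0, 94.0], [6.0, 108.0, 96.0]]
```

Request:
step_arm:
  motion:
    - [[255, 0, 10, 0, 0, 0, 0], [255, 0, 10, -15, 0, 0, 0], [255, 0, 0, -30, 0, 0, 0], [255, 0, 0, -30, 0, 0, 0], [255, 30, 14, 0, 0, 0, 0], [255, 30, 14, 0, 0, 0, 0], [255, 30, 14, 0, 0, 0, 0], [255, 30, 14, 0, 0, 0, 0], [255, 0, 0, 0, 0, 0, 0], [255, 0, 0, 0, 0, 0, 0]]

```text
t: 8.05
ee_pos: [0.5947, -0.0815, 0.1441]
eef_rot: [0.988, 0.158, 0.003, -0.0]
contact_force: [-0.4, -0.2, 0.1]
finger_gap: 0.0002
```

```bash
python3 st.py; python3 rl.py top7 >/dev/null; python3 sk.py top7;  python3 - <<'E'
from h import *
p=cv2.imread('pics/top7.png'); q,_=snap('scene','sc7')
a=cv2.resize(p[165:275,225:345],None,fx=4,fy=4,interpolation=cv2.INTER_CUBIC)
b=cv2.resize(q[130:240,185:325],(560,440),interpolation=cv2.INTER_CUBIC)[:, :320]
cv2.imwrite('pics/c7.png',np.hstack([a,b]))
E
```

```text
t 8.05 ramp xyz mm [ -57.1755 -119.4286  144.1429] F [-0.4441 -0.1643  0.0643] gap 0.00021418286112322903 j [-0.2606  0.4953 -0.2052  0.8654  0.0031  0.9938]
turn to go, tool deg [ 0.004  -0.3319 -0.24  ]
top7 n 206 front-edge skew 0.006  front x 107.6 y -55.9..7.4 zmax 95.2
[[-48.0, 108.0, 64.0], [-30.0, 107.0, 78.0], [-12.0, 109.0, 87.0], [6.0, 107.0, 103.0]]
```

View pics/c7.png

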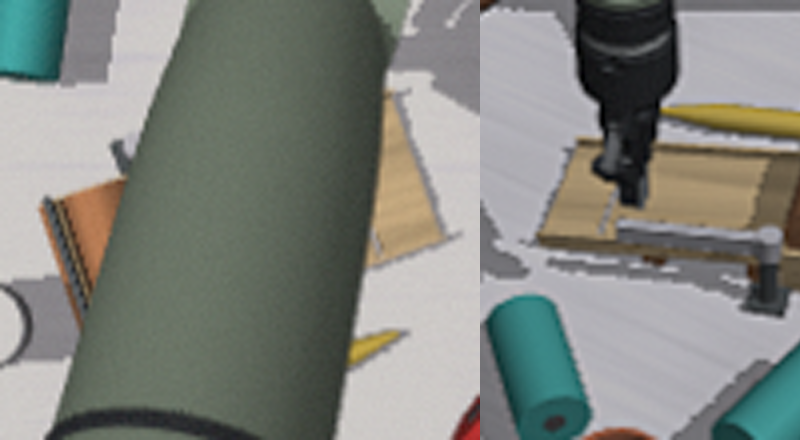

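The top view shows the roller against the stop, with its near end at about (90,225). The scene view shows the keeper still open, with its end at about (620,230). I'm now lowering outside the bar.

Request:
step_arm:
  motion:
    - [[255, 0, -8, 10, 0, 0, 0], [255, 0, -4, 20, 0, 0, 0], [255, 0, 0, 20, 0, 0, 0], [255, 0, 0, 15, 0, 0, 0], [255, 0, 0, 5, 0, 0, 0], [255, 0, 0, 0, 0, 0, 0], [255, 0, 0, 0, 0, 0, 0]]

```text
t: 8.73
ee_pos: [0.5824, -0.0699, 0.0734]
eef_rot: [0.988, 0.156, 0.001, -0.001]
contact_force: [0.3, 0.2, -0.2]
finger_gap: -0.0002
```

```bash
python3 st.py
```

```text
t 8.7333 ramp xyz mm [ -42.266  -111.4313   73.4463] F [ 0.2589  0.2471 -0.2248] gap -0.0001981854023314959 j [-0.2464  0.5553 -0.3121  0.7029  0.0025  1.0102]
turn to go, tool deg [-0.1047 -0.0996 -0.3675]
```

Request:
step_arm:
  motion:
    - [[255, -8, 0.5, 0, 0, 0, 0], [255, -9, 0.5, 0, 0, 0, 0], [255, -9, 0.5, 0, 0, 0, 0], [255, -9, 0.5, 0, 0, 0, 0], [255, -8, -1, 0, 0, 0, 0], [255, -8, -1.5, 0, 0, 0, 0], [255, -8, -1.5, 0, 0, 0, 0], [255, 0, 0, 0, 0, 0, 0]]

```text
t: 9.4
ee_pos: [0.5215, -0.0887, 0.0779]
eef_rot: [0.988, 0.156, 0.004, 0.0]
contact_force: [0.5, -1.4, -0.7]
finger_gap: 0.0001
```

```bash
python3 st.py
```

```text
t 9.4 ramp xyz mm [-40.9429 -47.6543  77.859 ] F [ 0.5162 -1.4381 -0.7206] gap 8.6761550620672e-05 j [-0.3101  0.4584 -0.4746  0.6301  0.0037  0.9474]
turn to go, tool deg [ 0.0876 -0.4834 -0.4214]
```

Request:
step_arm:
  motion:
    - [[255, -7, -4, 2, 0, 0, 0], [255, -7, -4, 1, 0, 0, 0], [255, -6, -5, 1, 0, 0, 0], [255, -7, -7, 0.3, 0, 0, 0], [255, -7, -7, 0.3, 0, 0, 0], [255, -6, -7, 0.3, 0, 0, 0], [255, -4, -7, 0.3, 0, 0, 0], [255, -4, -7, 0.3, 0, 0, 0], [255, 0, 0, 0, 0, 0, 0]]

```text
t: 10.15
ee_pos: [0.4575, -0.0566, 0.0722]
eef_rot: [0.988, 0.156, 0.006, 0.001]
contact_force: [0.0, 0.5, -0.4]
finger_gap: 0.0
```

```bash
python3 st.py
```

```text
t 10.15 ramp xyz mm [ 9.7191  3.0042 72.2266] F [ 0.0365  0.4687 -0.3702] gap 4.726131615344861e-05 j [-0.285   0.3639 -0.6583  0.5366  0.0024  0.9734]
turn to go, tool deg [ 0.2731 -0.6399 -0.4667]
```

Request:
step_arm:
  motion:
    - [[255, 0, -4, 0, 0, 0, 0], [255, -1, -4, 0, 0, 0, 0], [255, -1, -3, 0, 0, 0, 0], [255, 0, -3, 0, 0, 0, 0], [255, 0, -2, 0, 0, 0, 0]]

```text
t: 10.57
ee_pos: [0.4509, -0.0418, 0.0723]
eef_rot: [0.988, 0.156, 0.006, 0.003]
contact_force: [-0.2, -7.1, -0.4]
finger_gap: -0.0001
```

```bash
python3 st.py
```

```text
t 10.5667 ramp xyz mm [25.8422  4.6063 72.3401] F [-0.1602 -7.0727 -0.4172] gap -0.00011146978203923872 j [-0.2548  0.351  -0.6795  0.5267 -0.0014  1.0035]
turn to go, tool deg [ 0.487  -0.607  -0.4658]
```

The force rose to 7 N at x ≈ 26 mm, where the shut position was expected, so the bar is at its end stop. I'm backing off and clearing the view.

Request:
step_arm:
  motion:
    - [[255, 0, 6, 0, 0, 0, 0], [255, 0, 12, 0, 0, 0, 0], [255, 0, 10, -15, 0, 0, 0], [255, 0, 0, -40, 0, 0, 0], [255, 0, 0, -40, 0, 0, 0], [255, 0, 0, -40, 0, 0, 0], [255, 0, 40, -20, 0, 0, 0], [255, 0, 40, 0, 0, 0, 0], [255, 0, 40, 0, 0, 0, 0], [255, 0, 40, 0, 0, 0, 0], [255, 0, 40, 0, 0, 0, 0], [255, 0, 40, 0, 0, 0, 0]]

```text
t: 11.57
ee_pos: [0.5315, -0.3004, 0.2354]
eef_rot: [0.987, 0.16, 0.006, 0.001]
contact_force: [0.1, 0.4, 0.0]
finger_gap: 0.0
```

Request:
step_arm:
  motion:
    - [[255, -10, 40, 0, 0, 0, 0], [255, -10, 40, 0, 0, 0, 0], [255, 0, 0, 0, 0, 0, 0], [255, 0, 0, 0, 0, 0, 0], [255, 0, 0, 0, 0, 0, 0]]

```text
t: 11.98
ee_pos: [0.5361, -0.3958, 0.2319]
eef_rot: [0.988, 0.154, 0.007, 0.001]
contact_force: [1.3, 0.4, -0.4]
finger_gap: -0.0
```

```bash
python3 st.py; python3 rl.py top9 >/dev/null; python3 sk.py top9;  python3 - <<'E'
from h import *
p=cv2.imread('pics/top9.png'); q,_=snap('scene','sc9')
a=cv2.resize(p[165:275,225:345],None,fx=4,fy=4,interpolation=cv2.INTER_CUBIC)
b=cv2.resize(q[130:240,205:285],(320,440),interpolation=cv2.INTER_CUBIC)
cv2.imwrite('pics/c9.png',np.hstack([a,b]))
E
```

```text
t 11.9833 ramp xyz mm [-336.9532   35.2922  231.8681] F [ 1.273   0.3642 -0.3823] gap -4.114829371524531e-05 j [-0.7511  0.5456  0.1151  1.1299  0.0101  0.5109]
turn to go, tool deg [ 0.243  -0.7941 -0.671 ]
top9 n 717 front-edge skew -0.016  front x 107.8 y -55.9..52.1 zmax 95.3
[[-48.0, 108.0, 51.0], [-30.0, 106.0, 52.0], [-12.0, 108.0, 52.0], [6.0, 108.0, 52.0], [24.0, 109.0, 53.0], [42.0, 108.0, 51.0]]
```

View pics/c9.png

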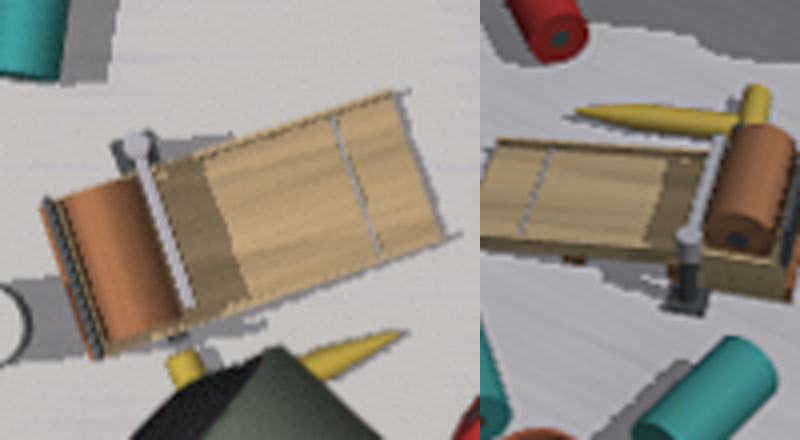

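```bash
python3 - <<'E'
from h import *
q=np.load('pose.npy')
c=camera_info('top');K=np.array(c['K'],float);R=np.array(c['R']);t=np.array(c['t'])
for f,x0,z0,lo in (('top0',-99,48,62),('top9',85,63,80)):
    d=np.load(f'pics/{f}.npy'); v,u=np.mgrid[165:275,225:345]; v=v.ravel();u=u.ravel()
    s=cv2.undistortPoints(np.c_[u,v].astype(float)[:,None],K,np.array([c['k1'],0,0,0.]))[:,0]
    X=(np.c_[s,np.ones(len(s))]*d[v,u][:,None]-t)@R
    P=1e3*np.array([inv(q,x) for x in X]); m=(d[v,u]>0)&(abs(P[:,0]-x0)<26)&(abs(P[:,1])<48)&(P[:,2]>lo); P=P[m]
    r=least_squares(lambda k:np.hypot(P[:,0]-k[0]-k[1]*P[:,1],P[:,2]-k[2])-30,[x0,0,z0],loss='soft_l1'); print(f,len(P),'x,skew,z',r.x.round(3))
P=1e3*np.array([inv(q,pt('top','top9',225+a/4,165+b/4,.078)) for a,b in ((138,148),(188,303))]); print('bar',P.round(1),'theta',-(P[1]-P[0])[0]/(P[1]-P[0])[1])
print('stop top', [1e3*inv(q,pt('top','top9',225+a/4,165+b/4,.088)) for a,b in ((52,203),(98,354))])
E
```

```text
top0 553 x,skew,z [-9.9314e+01 -8.0000e-03  4.7973e+01]
top9 518 x,skew,z [ 8.0477e+01 -1.0000e-03  6.2945e+01]
bar [[ 41.7 -74.   78. ]
 [ 42.6  45.1  78. ]] theta -0.00723381859512892
stop top [array([113.9534898 , -54.57103795,  88.        ]), array([116.04603233,  59.42881037,  88.        ])]
```

The fit puts the roller at x ≈ 80.5 mm where 85 is nominal, which is close to the tolerance edge. I'll look closer at the gap to the stop.

```bash
python3 - <<'E'
from h import *
q=np.load('pose.npy')
# rectify cross-section: average depth-independent colour profile & height profile along ramp x at z of stop
p=cv2.imread('pics/top9.png'); d=np.load('pics/top9.npy'); s=cv2.imread('pics/sc9.png')
a=cv2.resize(p[210:258,232:277],(360,384),interpolation=cv2.INTER_NEAREST)
b=cv2.resize(s[155:210,240:300],(419,384),interpolation=cv2.INTER_CUBIC)
cv2.imwrite('pics/c10.png',np.hstack([a,b]))
# depth row across
A=px('top',W(q,(.03,0,.06))[0]);B=px('top',W(q,(.13,0,.06))[0]);
for k in np.linspace(0,1,36):
    u,v=np.round(A+k*(B-A)).astype(int)
    if d[v,u]>0:
        c=camera_info('top');K=np.array(c['K'],float)
        r=cv2.undistortPoints(np.array([[[u,v]]],float),K,np.array([c['k1'],0,0,0.]))[0,0]
        X=np.array(c['R']).T@(d[v,u]*np.array([*r,1])-np.array(c['t'])); print((1e3*inv(q,X)).round(1)[[0,2]],p[v,u].tolist(),end='; ')
c=camera_info('top');print('cam in ramp',inv(q,-np.array(c['R']).T@c['t']))
E
```

```text
[29.2 34.2] [84, 111, 128]; [32.  33.4] [81, 109, 127]; [35.8 31.2] [65, 78, 89]; [40.2 77.9] [171, 164, 168]; [43.  80.4] [174, 168, 170]; [45.8 81.2] [182, 176, 180]; [46.5 73.6] [170, 169, 173]; [48.3 35.4] [77, 98, 114]; [52.  70.2] [32, 49, 71]; [56.  84.7] [36, 54, 80]; [58.8 84.9] [45, 63, 90]; [61.5 85.1] [47, 71, 102]; [65.2 89.1] [53, 78, 114]; [68.  92.6] [55, 81, 119]; [70.7 88.3] [59, 86, 127]; [73.5 88. ] [64, 91, 135]; [77.1 89.9] [65, 95, 142]; [79.9 92.7] [72, 106, 156]; [79.9 92.7] [72, 106, 156]; [83.5 90.3] [76, 113, 167]; [86.2 96.1] [83, 120, 177]; [89.  89.3] [78, 115, 171]; [92.7 91.5] [83, 119, 176]; [95.4 87.4] [81, 117, 173]; [98.2 88.5] [78, 114, 167]; [101.   82.8] [72, 104, 154]; [104.7  81.5] [64, 91, 134]; [107.7  72.7] [35, 51, 67]; [111.6  27.5] [63, 83, 99]; [115.   41.9] [49, 55, 61]; [115.   41.9] [49, 55, 61]; [116.4  91.5] [88, 86, 80]; [120.1  88.8] [82, 89, 100]; [125.2  22.3] [64, 91, 134]; [128.9   0.7] [110, 119, 136]; [132.   -2.2] [128, 126, 130]; cam in ramp [0.07990028 0.02943975 1.307202  ]
```

View pics/c10.png

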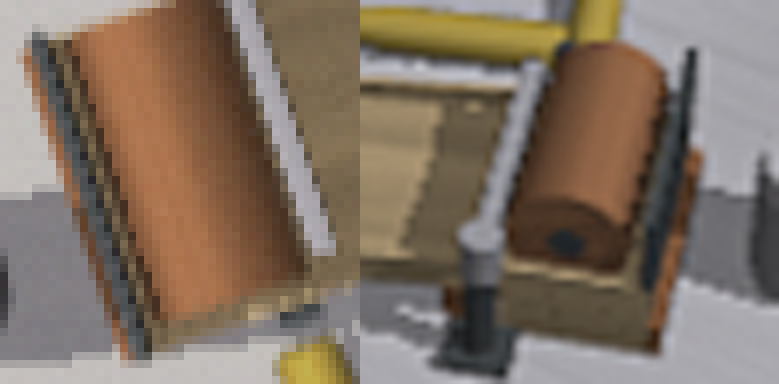

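The gap is real. Seat floor shows between the roller and the stop, about 1 px wide at crop (130,200). The roller sits about 4–5 mm short, at x ≈ 80.3 ± 1. That is just inside the window but not against the stop. I have plenty of time, so I'll draw the bar open again by light friction on its top, nudge the roller home, and reclose.

Request:
step_arm:
  motion:
    - [[255, 0, -40, 0, 0, 0, 0.6], [255, 0, -40, 0, 0, 0, 0], [255, 0, -40, 0, 0, 0, 0], [255, 0, -40, 0, 0, 0, 0], [255, 0, -40, 0, 0, 0, 0], [255, 0, -40, 0, 0, 0, 0], [255, 0, -40, 0, 0, 0, 0], [255, 0, -40, 0, 0, 0, 0], [255, 0, -35, 0, 0, 0, 0], [255, 0, 0, 35, 0, 0, 0], [255, 0, 0, 35, 0, 0, 0], [255, 0, 0, 0, 0, 0, 0]]

```text
t: 13.08
ee_pos: [0.4231, -0.0333, 0.1618]
eef_rot: [0.987, 0.161, 0.013, 0.001]
contact_force: [-0.9, 0.3, -0.5]
finger_gap: -0.0
```

```bash
python3 st.py
```

```text
t 13.0833 ramp xyz mm [ 42.6108  28.2893 161.785 ] F [-0.9154  0.2657 -0.5176] gap -2.5939812182538736e-05 j [-0.2599  0.1616 -0.6503  0.7339  0.01    0.9886]
turn to go, tool deg [ 0.3082 -1.5104  0.1067]
```

Request:
step_arm:
  motion:
    - [[255, -4, 5, 20, 0.3, -0.8, 0], [255, -2, 3, 20, 0, -0.7, 0], [255, 0, 0, 15, 0, 0, 0], [255, 0, 0, 8, 0, 0, 0], [255, 0, 0, 0, 0, 0, 0], [255, 0, 0, 0, 0, 0, 0]]

```text
t: 13.58
ee_pos: [0.4211, -0.0397, 0.1034]
eef_rot: [0.986, 0.165, 0.002, 0.001]
contact_force: [-0.5, 0.6, -0.0]
finger_gap: 0.0005
```

```bash
python3 st.py
```

```text
t 13.5833 ramp xyz mm [ 37.2473  32.1659 103.4044] F [-0.541   0.6455 -0.0431] gap 0.000493878716249332 j [-0.2691  0.2596 -0.709   0.5984  0.0004  0.9708]
turn to go, tool deg [ 0.1022 -0.1919  0.5937]
```

Tip at z ≈ 89 mm. I'm easing down onto the bar top (78 mm).

Request:
step_arm:
  motion:
    - [[255, 0, 2, 5, 0, 0, 0.5], [255, 0, 0, 4, 0, 0, 0], [255, 0, 0, 2, 0, 0, 0], [255, 0, 0, 1.5, 0, 0, 0]]

```text
t: 13.92
ee_pos: [0.4247, -0.0424, 0.0937]
eef_rot: [0.987, 0.16, 0.005, 0.002]
contact_force: [0.4, -0.4, -0.1]
finger_gap: -0.0002
```

```bash
python3 st.py
```

```text
t 13.9167 ramp xyz mm [33.5165 29.6342 93.7276] F [ 0.3576 -0.3645 -0.0929] gap -0.00016196506969019857 j [-0.2732  0.2774 -0.7173  0.5657  0.0005  0.976 ]
turn to go, tool deg [ 0.3081 -0.5106  0.0571]
```

Request:
step_arm:
  motion:
    - [[255, 0, 0, 1.5, 0, 0, 0], [255, 0, 0, 1.5, 0, 0, 0]]

```text
t: 14.08
ee_pos: [0.4252, -0.0429, 0.0914]
eef_rot: [0.987, 0.16, 0.005, 0.003]
contact_force: [-4.3, -1.9, 21.8]
finger_gap: 0.0001
```

```bash
python3 st.py
```

```text
t 14.0833 ramp xyz mm [32.9121 29.3005 91.3504] F [-4.2936 -1.8631 21.7975] gap 7.572042902397325e-05 j [-0.2734  0.2815 -0.7196  0.558  -0.0002  0.976 ]
turn to go, tool deg [ 0.3806 -0.5431  0.0466]
```

Request:
step_arm:
  motion:
    - [[255, 0, 6, 0, 0, 0, 0], [255, 0.7, 8, 0, 0, 0, 0], [255, 1.3, 8, 0, 0, 0, 0], [255, 2, 8, 0, 0, 0, 0], [255, 2.5, 8, 0, 0, 0, 0]]

```text
t: 14.5
ee_pos: [0.4444, -0.0781, 0.0926]
eef_rot: [0.987, 0.161, 0.006, 0.003]
contact_force: [-0.0, -1.1, -0.1]
finger_gap: 0.0002
```

```bash
python3 st.py;python3 - <<'E'
from h import *
q,_=snap('scene','sc11')
cv2.imwrite('pics/c11.png',cv2.resize(q[130:220,200:310],(660,540),interpolation=cv2.INTER_CUBIC))
E
```

```text
t 14.5 ramp xyz mm [-6.6217 22.1866 92.6066] F [-0.0197 -1.0965 -0.0778] gap 0.00020228944467860693 j [-0.3385  0.3159 -0.662   0.5803  0.0009  0.9089]
turn to go, tool deg [ 0.4029 -0.6007  0.1611]
```

View pics/c11.png

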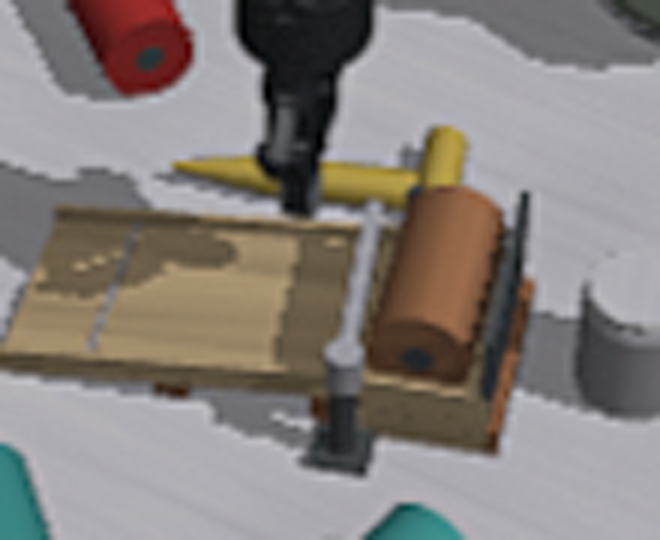

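The view shows the bar, from (345,355) to (372,205), only slightly moved before the tip lost contact. I'm repeating with the downward press maintained.

Request:
step_arm:
  motion:
    - [[255, 0, -8, -3, 0, 0, 0], [255, -3, -12, 0, 0.3, -0.5, 0], [255, -3, -10, 0, 0, 0, 0], [255, 0, 0, 2, 0, 0, 0], [255, 0, 0, 1, 0, 0, 0]]

```text
t: 14.97
ee_pos: [0.4286, -0.0503, 0.092]
eef_rot: [0.987, 0.16, 0.0, 0.001]
contact_force: [-0.3, -0.3, 0.4]
finger_gap: -0.0003
```

```bash
python3 st.py
```

```text
t 14.9667 ramp xyz mm [24.7424 28.3987 92.0399] F [-0.3218 -0.3324  0.3599] gap -0.00027018283637118286 j [-0.2879  0.2934 -0.6988  0.5773 -0.0006  0.9618]
turn to go, tool deg [ 0.07   -0.0403  0.0295]
```

Request:
step_arm:
  motion:
    - [[255, 0, 0, 1, 0, 0, 0], [255, 0, 0, 0.5, 0, 0, 0]]

```text
t: 15.13
ee_pos: [0.4286, -0.0501, 0.0917]
eef_rot: [0.987, 0.161, 0.001, 0.002]
contact_force: [-2.4, -1.7, 10.8]
finger_gap: -0.0001
```

Request:
step_arm:
  motion:
    - [[255, 0, 5, 0.4, 0, 0, 0], [255, 1, 6, 0.5, 0, 0, 0]]

```text
t: 15.3
ee_pos: [0.4333, -0.0593, 0.0919]
eef_rot: [0.987, 0.162, 0.001, 0.002]
contact_force: [-1.8, 0.1, 5.3]
finger_gap: 0.0001
```

Request:
step_arm:
  motion:
    - [[255, 1.3, 6, 0.7, 0, 0, 0], [255, 1.5, 6, 0.7, 0, 0, 0]]

```text
t: 15.47
ee_pos: [0.4407, -0.0705, 0.0917]
eef_rot: [0.987, 0.163, 0.002, 0.003]
contact_force: [-1.5, 0.1, 10.0]
finger_gap: 0.0001
```

Request:
step_arm:
  motion:
    - [[255, 2, 6, 0.7, 0, 0, 0], [255, 2, 6, 0.7, 0, 0, 0]]

```text
t: 15.63
ee_pos: [0.4503, -0.0818, 0.0918]
eef_rot: [0.987, 0.163, 0.004, 0.004]
contact_force: [-0.2, 1.1, 6.7]
finger_gap: 0.0003
```

Request:
step_arm:
  motion:
    - [[255, 2.5, 6, 0.7, 0, 0, 0], [255, 2.5, 6, 0.7, 0, 0, 0]]

```text
t: 15.8
ee_pos: [0.4614, -0.0924, 0.0918]
eef_rot: [0.987, 0.163, 0.006, 0.004]
contact_force: [0.7, 2.4, 5.9]
finger_gap: -0.0
```

```bash
python3 st.py;python3 - <<'E'
from h import *
q,_=snap('scene','sc12')
cv2.imwrite('pics/c12.png',cv2.resize(q[130:220,200:310],(660,540),interpolation=cv2.INTER_CUBIC))
E
```

```text
t 15.8 ramp xyz mm [-25.5221  10.5124  91.8487] F [0.707  2.3951 5.9061] gap -2.9743125717296758e-05 j [-0.3542  0.346  -0.6168  0.5936 -0.0008  0.8894]
turn to go, tool deg [ 0.5525 -0.6103  0.3794]
```

View pics/c12.png

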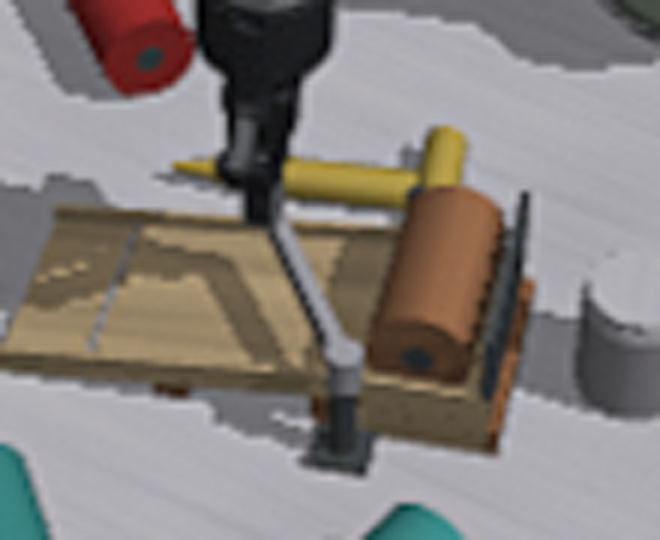

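The bar now stands at roughly 0.65 rad, from (345,350) to (280,225), and the roller is unmoved. Next I'll go in on the roller side of the bar and push it open.

Request:
step_arm:
  motion:
    - [[255, 0, 0, -15, 0.5, -0.6, 0.3], [255, -1, -15, 0, 0, 0, 0], [255, -2, -14, 0, 0, 0, 0], [255, -2, -12, 0, 0, 0, 0], [255, 0, 0, 0, 0, 0, 0]]

```text
t: 16.27
ee_pos: [0.4427, -0.0537, 0.1051]
eef_rot: [0.987, 0.159, -0.0, 0.0]
contact_force: [0.8, -0.2, -0.2]
finger_gap: 0.0003
```

```bash
python3 st.py
```

```text
t 16.2667 ramp xyz mm [ 17.1237  16.0614 105.0964] F [ 0.7753 -0.1852 -0.1894] gap 0.00033958716356901844 j [-0.2858  0.2963 -0.6484  0.6261 -0.001   0.9657]
turn to go, tool deg [ 0.0474  0.0305 -0.076 ]
```

Request:
step_arm:
  motion:
    - [[255, 0, 0, 10, 0, 0, 0], [255, 0, 0, 10, 0, 0, 0], [255, 0, 0, 10, 0, 0, 0], [255, 0, 0, 0, 0, 0, 0]]

```text
t: 16.6
ee_pos: [0.4394, -0.05, 0.073]
eef_rot: [0.987, 0.162, -0.001, 0.0]
contact_force: [-0.4, -0.1, -0.6]
finger_gap: 0.0003
```

Request:
step_arm:
  motion:
    - [[255, 6, 7, 0, 0, 0, 0], [255, 7, 7, 0, 0, 0, 0], [255, 7, 7, 0, 0, 0, 0], [255, 7, 7, 0, 0, 0, 0], [255, 7, 5, 0, 0, 0, 0], [255, 7, 5, 0, 0, 0, 0], [255, 7, 5, 0, 0, 0, 0], [255, 7, 4, 0, 0, 0, 0], [255, 7, 3, 0, 0, 0, 0], [255, 7, 2, 0, 0, 0, 0], [255, 0, 0, 0, 0, 0, 0]]

```text
t: 17.52
ee_pos: [0.5306, -0.0807, 0.0737]
eef_rot: [0.987, 0.162, -0.001, 0.001]
contact_force: [-0.7, -0.6, 0.1]
finger_gap: 0.0001
```

```bash
python3 st.py
```

```text
t 17.5167 ramp xyz mm [-36.1729 -58.7732  73.6809] F [-0.6599 -0.5528  0.0705] gap 6.947221655336204e-05 j [-0.287   0.4818 -0.4468  0.6442 -0.0027  0.9586]
turn to go, tool deg [0.0615 0.1799 0.2648]
```

Request:
step_arm:
  motion:
    - [[255, -20, 0, 0, 0, 0, 0.2], [255, -20, 0, 0, 0, 0, 0], [255, -18, 0, 0, 0, 0, 0], [255, 0, -20, 2, 0, 0, 0], [255, 0, -20, 2, 0, 0, 0], [255, 0, -15, 2, 0, 0, 0], [255, 0, 0, 2, 0, 0, 0], [255, 0, 0, 0, 0, 0, 0]]

```text
t: 18.18
ee_pos: [0.4598, -0.0478, 0.0667]
eef_rot: [0.987, 0.16, 0.002, 0.003]
contact_force: [-0.0, 0.6, 1.0]
finger_gap: -0.0003
```

```bash
python3 st.py
```

```text
t 18.1833 ramp xyz mm [17.2932 -1.9557 66.6548] F [-0.002   0.5877  1.01  ] gap -0.0002567812894521388 j [-0.2606  0.3788 -0.654   0.5317 -0.0046  0.9891]
turn to go, tool deg [ 0.4213 -0.1584  0.0284]
```

Request:
step_arm:
  motion:
    - [[255, 0, -4, 0, 0.3, 0, 0], [255, 0, -4, 0, 0, 0, 0], [255, 0, -4, 0, 0, 0, 0], [255, 0, -3, 0, 0, 0, 0], [255, 0, -2, 0, 0, 0, 0], [255, 0, -2, 0, 0, 0, 0], [255, 0, -2, 0, 0, 0, 0]]

```text
t: 18.77
ee_pos: [0.4556, -0.0287, 0.0674]
eef_rot: [0.987, 0.159, 0.003, 0.002]
contact_force: [-0.2, -0.7, 0.6]
finger_gap: -0.0005
```

```bash
python3 st.py
```

```text
t 18.7667 ramp xyz mm [36.8105 -4.0272 67.3899] F [-0.2302 -0.718   0.5572] gap -0.0004600666253190673 j [-0.2242  0.3685 -0.6687  0.5265 -0.0009  1.0279]
turn to go, tool deg [ 0.2543 -0.3164 -0.1045]
```

Request:
step_arm:
  motion:
    - [[255, 0, -1.5, 0, 0, 0, 0], [255, 0, -1.5, 0, 0, 0, 0], [255, 0, -1.5, 0, 0, 0, 0], [255, 0, -1.5, 0, 0, 0, 0]]

```text
t: 19.1
ee_pos: [0.454, -0.0228, 0.0675]
eef_rot: [0.987, 0.159, 0.003, 0.002]
contact_force: [0.9, -2.3, -0.9]
finger_gap: -0.0001
```

Request:
step_arm:
  motion:
    - [[255, 0, -1.5, 0, 0, 0, 0], [255, 0, -1, 0, 0, 0, 0]]

```text
t: 19.27
ee_pos: [0.4541, -0.0227, 0.0678]
eef_rot: [0.987, 0.158, 0.003, 0.006]
contact_force: [0.5, -4.7, -0.9]
finger_gap: 0.0001
```

```bash
python3 st.py
```

```text
t 19.2667 ramp xyz mm [42.9517 -4.4612 67.7987] F [ 0.4925 -4.696  -0.8864] gap 6.632344188808897e-05 j [-0.2072  0.3636 -0.6757  0.521  -0.0083  1.046 ]
turn to go, tool deg [ 0.718  -0.2842 -0.1732]
```

The finger stopped dead at x = 43 with the force rising to 5 N. That puts the roller centre at about 84.8 mm, against the stop. I'm backing off slowly, then returning to the outside of the keeper.

Request:
step_arm:
  motion:
    - [[255, 0, 1, 0, 0, 0, 0], [255, 0, 2, 0, 0, 0, 0], [255, 0, 6, 0, 0, 0, 0], [255, 0, 12, -5, -0.4, 0, 0], [255, 0, 12, -10, 0, 0, 0], [255, 0, 0, -30, 0, 0, 0], [255, 0, 0, -30, 0, 0, 0], [255, 30, 14, 0, 0, 0, 0], [255, 30, 14, 0, 0, 0, 0], [255, 30, 14, 0, 0, 0, 0], [255, 30, 14, 0, 0, 0, 0], [255, 0, 0, 0, 0, 0, 0]]

```text
t: 20.27
ee_pos: [0.5999, -0.0762, 0.1522]
eef_rot: [0.988, 0.157, 0.005, 0.008]
contact_force: [0.0, -0.5, -0.2]
finger_gap: 0.0
```

```bash
python3 st.py; python3 rl.py top12 >/dev/null; python3 sk.py top12 top7; python3 - <<'E'
from h import *
p=cv2.imread('pics/top12.png'); s,_=snap('scene','sc13')
a=cv2.resize(p[165:275,225:345],None,fx=4,fy=4,interpolation=cv2.INTER_CUBIC)
b=cv2.resize(s[130:240,205:285],(320,440),interpolation=cv2.INTER_CUBIC)
cv2.imwrite('pics/c13.png',np.hstack([a,b]))
E
```

```text
t 20.2667 ramp xyz mm [ -53.8304 -125.9997  152.1544] F [ 0.0046 -0.4928 -0.1708] gap 2.2332061585441878e-05 j [-0.2431  0.4884 -0.1943  0.8721 -0.0111  1.0133]
turn to go, tool deg [ 1.0259 -0.4404 -0.3585]
top12 n 111 front-edge skew 0.023  front x 110.7 y -56.0..-7.4 zmax 93.4
[[-48.0, 112.0, 81.0], [-30.0, 112.0, 94.0], [-12.0, 110.0, 106.0]]
top7 n 206 front-edge skew 0.006  front x 107.6 y -55.9..7.4 zmax 95.2
[[-48.0, 108.0, 64.0], [-30.0, 107.0, 78.0], [-12.0, 109.0, 87.0], [6.0, 107.0, 103.0]]
```

View pics/c13.png

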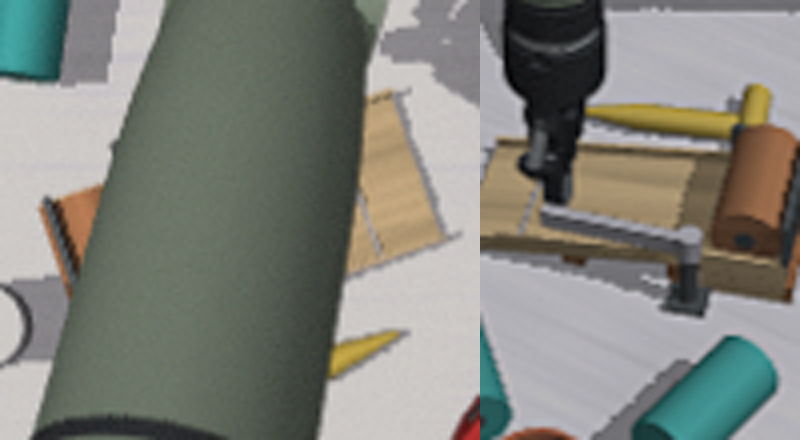

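The roller now sits against the stop with no gold strip showing, and its front edge is at about 112. The keeper is open at about 1.5 rad, with its end at (545,215). Now I'll close it again.

Request:
step_arm:
  motion:
    - [[255, 0, -8, 15, 0.9, -0.4, -0.3], [255, 0, -4, 20, 0, 0, 0], [255, 0, 0, 20, 0, 0, 0], [255, 0, 0, 15, 0, 0, 0], [255, 0, 0, 8, 0, 0, 0], [255, 0, 0, 0, 0, 0, 0], [255, 0, 0, 0, 0, 0, 0]]

```text
t: 20.95
ee_pos: [0.5792, -0.061, 0.066]
eef_rot: [0.987, 0.159, -0.009, -0.005]
contact_force: [-0.4, -1.1, 0.5]
finger_gap: 0.0002
```

```bash
python3 st.py
```

```text
t 20.95 ramp xyz mm [ -32.8159 -111.1407   65.9607] F [-0.3984 -1.075   0.4983] gap 0.0002132324727859568 j [-0.2327  0.5706 -0.3077  0.7117  0.0021  1.0183]
turn to go, tool deg [-0.6795  0.8774 -0.0457]
```

Request:
step_arm:
  motion:
    - [[255, 0, 9, -8, -0.6, 0.8, 0], [255, -8, 0.5, 0, 0, 0, 0], [255, -9, 0.5, 0, 0, 0, 0], [255, -9, 0.5, 0, 0, 0, 0], [255, -9, 0.5, 0, 0, 0, 0], [255, -8, -1, 0, 0, 0, 0], [255, -8, -1.5, 0, 0, 0, 0], [255, -8, -1.5, 0, 0, 0, 0], [255, 0, 0, 0, 0, 0, 0]]

```text
t: 21.7
ee_pos: [0.5213, -0.0895, 0.079]
eef_rot: [0.987, 0.159, 0.003, 0.001]
contact_force: [0.1, 0.7, 0.3]
finger_gap: 0.0
```

```bash
python3 st.py
```

```text
t 21.7 ramp xyz mm [-41.6018 -47.2139  79.0303] F [0.0542 0.6885 0.276 ] gap 2.648649298564492e-05 j [-0.3106  0.4572 -0.4725  0.6342  0.0018  0.9411]
turn to go, tool deg [ 0.1465 -0.378  -0.0878]
```

Same place as in the first closing, so I'll use the same numbers.

Request:
step_arm:
  motion:
    - [[255, -7, -4, 3, 0, 0, 0], [255, -7, -4, 1, 0, 0, 0], [255, -6, -5, 1, 0, 0, 0], [255, -7, -7, 0.3, 0, 0, 0], [255, -7, -7, 0.3, 0, 0, 0], [255, -6, -7, 0.3, 0, 0, 0], [255, -4, -7, 0.3, 0, 0, 0], [255, -4, -7, 0.3, 0, 0, 0], [255, 0, 0, 0, 0, 0, 0]]

```text
t: 22.45
ee_pos: [0.4569, -0.0574, 0.0722]
eef_rot: [0.987, 0.159, 0.005, 0.002]
contact_force: [0.2, 0.7, -0.3]
finger_gap: 0.0
```

Request:
step_arm:
  motion:
    - [[255, 0, -4, 0, 0, 0, 0], [255, -1, -4, 0, 0, 0, 0], [255, -1, -3, 0, 0, 0, 0], [255, 0, -3, 0, 0, 0, 0], [255, 0, -2, 0, 0, 0, 0]]

```text
t: 22.87
ee_pos: [0.4499, -0.0421, 0.0722]
eef_rot: [0.987, 0.159, 0.005, 0.003]
contact_force: [2.3, -5.4, 0.2]
finger_gap: 0.0004
```

```bash
python3 st.py
```

```text
t 22.8667 ramp xyz mm [25.8073  5.5792 72.2426] F [ 2.2614 -5.4474  0.1519] gap 0.00035940152489316596 j [-0.2559  0.3513 -0.6794  0.5289 -0.0016  0.9961]
turn to go, tool deg [ 0.4254 -0.487  -0.1063]
```

Shut again, at the same x of 25.8 mm with about 6 N. I'm clearing the hand.

Request:
step_arm:
  motion:
    - [[255, 0, 6, 0, 0, 0, 0], [255, 0, 12, 0, 0, 0, 0], [255, 0, 10, -15, 0, 0, 0], [255, 0, 0, -40, 0, 0, 0], [255, 0, 0, -40, 0, 0, 0], [255, 0, 0, -40, 0, 0, 0], [255, 0, 40, -20, 0, 0, 0], [255, 0, 40, 0, 0, 0, 0], [255, 0, 40, 0, 0, 0, 0], [255, 0, 40, 0, 0, 0, 0], [255, 0, 40, 0, 0, 0, 0], [255, 0, 40, 0, 0, 0, 0]]

```text
t: 23.87
ee_pos: [0.5325, -0.3008, 0.2358]
eef_rot: [0.987, 0.163, 0.005, 0.002]
contact_force: [0.6, 0.3, 0.9]
finger_gap: 0.0
```

Request:
step_arm:
  motion:
    - [[255, -10, 40, 0, 0, 0, 0], [255, -10, 40, 0, 0, 0, 0], [255, 0, 0, 0, 0, 0, 0], [255, 0, 0, 0, 0, 0, 0], [255, 0, 0, 0, 0, 0, 0]]

```text
t: 24.28
ee_pos: [0.5375, -0.3965, 0.2326]
eef_rot: [0.988, 0.157, 0.005, 0.003]
contact_force: [-0.6, 0.4, 0.2]
finger_gap: 0.0003
```

```bash
python3 rl.py top14 >/dev/null; python3 sk.py top14; python3 - <<'E'
from h import *
q=np.load('pose.npy')
c=camera_info('top');K=np.array(c['K'],float);R=np.array(c['R']);t=np.array(c['t'])
d=np.load('pics/top14.npy'); v,u=np.mgrid[165:275,225:345]; v=v.ravel();u=u.ravel()
s=cv2.undistortPoints(np.c_[u,v].astype(float)[:,None],K,np.array([c['k1'],0,0,0.]))[:,0]
X=(np.c_[s,np.ones(len(s))]*d[v,u][:,None]-t)@R
A=1e3*np.array([inv(q,x) for x in X]); m=(d[v,u]>0)&(abs(A[:,0]-85)<26)&(abs(A[:,1])<48)&(A[:,2]>80); P=A[m]
r=least_squares(lambda k:np.hypot(P[:,0]-k[0]-k[1]*P[:,1],P[:,2]-k[2])-30,[85,0,63],loss='soft_l1'); print('roller x,skew,z',r.x.round(3))
m=(d[v,u]>0)&(abs(A[:,0]-43)<14)&(abs(A[:,1]+10)<50)&(abs(A[:,2]-78)<6); k=np.polyfit(A[m][:,1],A[m][:,0],1); print('bar theta',-k[0].round(3),m.sum())
p=cv2.imread('pics/top14.png'); s,_=snap('scene','sc14')
cv2.imwrite('pics/c14.png',np.hstack([cv2.resize(p[165:275,225:345],None,fx=4,fy=4,interpolation=cv2.INTER_CUBIC),cv2.resize(s[130:240,205:285],(320,440),interpolation=cv2.INTER_CUBIC)]))
p0=cv2.imread('pics/sc0.png').astype(int); D=np.abs(p0-s).max(2)>40
n,l,st,_=cv2.connectedComponentsWithStats(D.astype(np.uint8)); print([x.tolist() for x in st[1:] if x[4]>40])
E
```

```text
top14 n 685 front-edge skew 0.006  front x 111.2 y -55.9..52.1 zmax 94.8
[[-48.0, 112.0, 59.0], [-30.0, 112.0, 58.0], [-12.0, 110.0, 58.0], [6.0, 110.0, 57.0], [24.0, 111.0, 57.0], [42.0, 111.0, 56.0]]
roller x,skew,z [ 8.5192e+01 -6.0000e-03  6.2405e+01]
bar theta 0.008 123
[[120, 0, 17, 10, 120], [165, 0, 37, 63, 924], [136, 15, 12, 11, 69], [126, 16, 10, 19, 53], [329, 16, 23, 31, 274], [116, 18, 99, 112, 2182], [135, 26, 13, 10, 54], [161, 33, 4, 18, 59], [319, 32, 27, 34, 333], [304, 40, 11, 33, 133], [326, 60, 37, 26, 303], [65, 65, 41, 33, 342], [345, 77, 34, 31, 710], [306, 79, 7, 20, 100], [323, 91, 19, 15, 131], [93, 98, 19, 11, 104], [235, 109, 18, 15, 153], [69, 116, 27, 23, 216], [274, 120, 28, 26, 508], [190, 126, 13, 7, 53], [112, 135, 11, 15, 57], [232, 136, 40, 10, 175], [0, 156, 18, 17, 103], [202, 156, 78, 38, 1133], [270, 161, 16, 25, 198], [196, 166, 11, 23, 50], [202, 194, 34, 7, 96]]
```

View pics/c14.png

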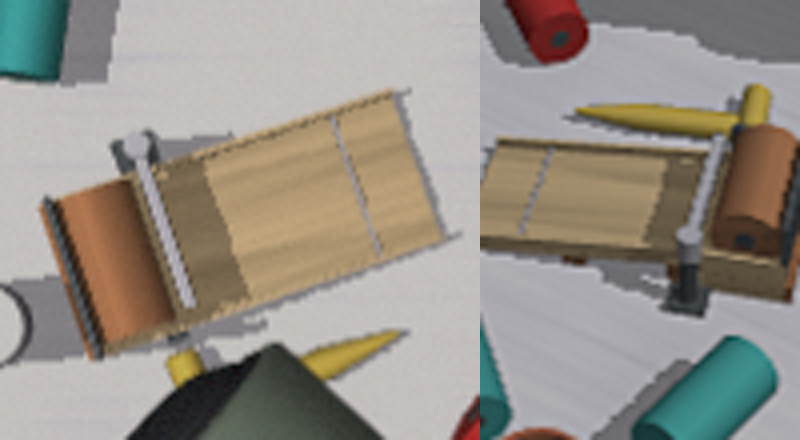

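The last picture shows the roller against the stop (x = 85.2, z = 62.4 mm, skew −0.006 rad). The bar lies across behind it at 0.008 rad. The dibber, red roller, turquoise rollers and tin are where they were, and the hand is clear.

```bash
python3 -c "
from bench import *
print(close_job())"
```

```text
the job is handed in; nothing more can be done
None
```

I pushed the brown beech roller up the ramp with closed fingertips and shut the keeper bar behind it. The job was handed in at about 24 s; no verdict is reported.

**First closing was not good enough:** after the first push, a close look showed the roller about 4–5 mm short of the stop (x ≈ 80.3 mm, just inside the allowed window). I had already shut the bar by then. I drew it open again by pressing lightly on its top, pushed the roller home until the finger stopped at 5 N, and shut the bar again. The press on the bar reached 22 N.

**Last checks:**
- **Roller:** it measured x = 85.2 mm, z = 62.4 mm and skew −0.006 rad, with no gap to the stop in the picture. Across the ramp it measured about 2 mm off centre, inside the 8 mm tolerance. I measured no speed, but it had not moved after I let go.
- **Keeper bar:** it stood at 0.008 rad and had met its end stop at about 6 N.
- **Hand:** it is clear, and the measured force was near zero.
- **Bystanders:** the dibber, tin and look-alikes show no visible movement in the close views. A before-and-after picture difference told me nothing about the rest, because the arm's changed position and shadows swamped it. I compared nothing else for the pots, dome, fork and caddy, but the arm stayed well away from them throughout.

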